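# Press the sprung nest plate home with the hand tamper

### The job

Take the hand tamper out of its stand and with its flat foot press the sprung plate of the nest squarely down until it bottoms out level and both spring catches have snapped over its pins; hold it there for a moment, and never press harder than 30 N. Then stand the tamper upright back in its stand and let go, leaving the plate latched down. Do not touch the plate with the fingers, and leave everything else on the desk alone.

Things in the scene. Friction and masses are not known exactly. Their poses are not given: they have to be found in the camera images.
- tamper: loose hand tamper, 0.22 to 0.35 kg: flat round steel foot 48 mm across, 11 mm thick; neck 16 mm; round collar 38 mm across, top 31 mm above the foot's lower face; then an upright square black handle 26 x 26 mm, from 31 to 81 mm; low cap to 84 mm. Origin: centre of the foot's lower face; z up along the handle; x, y square to the handle's faces
- tamper_grip (a point): centre of the tamper's square handle, 56 mm above the foot's lower face; same axes as the tamper
- tamper_stand: fixed dark steel cup, 72 mm across, 12 mm tall, in which the tamper stands on its foot; round recess 56 mm across, its floor 4 mm above the desk (the handle's centre is then 60 mm above the desk). Origin: centre of its underside on the desk, z up. It is at the left or the right, the nest at the other side
- nest: fixed press nest: aluminium base 104 (x) x 140 (y) x 12 mm, a dark steel table over it and, straight above the origin, a round sprung plate 64 mm across with a rim 4 mm high round a dish 56 mm across for the tamper's foot. Origin: centre of the underside, z up. The table height differs each time and is not measured: the unpressed dish floor is 48 to 68 mm above the desk
- press_plate (a joint): how far the sprung plate is pressed down, m: 0 up, 0.015 on its hard stop; about 0.013 when latched by both catches, which have snapped over by 0.0137. Resistance 2.5 N at first, rising 0.55 N per mm, plus 2 to 6 N while the catches are forced back (not above 14 N in all); about 11 N just above the stop, then hard
- plate_tilt_x (a joint): rocking of the plate about its centre, about the nest's x axis, rad: 0 level, up to 0.12 each way, weak return spring of 1 N m per rad, so that pressing off-centre or aslant tilts it
- plate_tilt_y (a joint): the same about the nest's y axis
- catch_a (a joint): how far the sliding spring catch on the nest's +y side is pushed outward, m: 0 at rest, also when it has snapped over the plate's pin. The pin is 40 mm from the plate's centre; the catch, with a steep ramp, stands 38 to 65 mm from it, its top lower than the unpressed plate's rim
- catch_b (a joint): the same for the catch on the nest's -y side
- marker: bystander, loose, to be left alone: white marker pen with a black cap, 130 x 11 x 12 mm, lying between the nest and the stand, along x; origin at the centre of its underside
- flux_tub: bystander, loose, to be left alone: small round tub with a green lid, 41 mm across, 29 mm tall; origin at the centre of its underside
- spool: bystander, loose, to be left alone: standing reel of solder wire, 60 mm across, 43 mm tall; origin at the centre of its underside
- tape: bystander, loose, to be left alone: roll of orange tape lying flat, 68 mm across, 29 mm tall; origin at the centre of its underside
Things that resemble listed ones, but are neither listed nor needed, are in the scene too. Leave any orange look-alike of the tamper alone.

How it is judged (in metres and radians):
On the way, in this order (a step that is already met when the one before it is completed fails the run):
1. the tamper is lifted out of its stand (z of tamper in the frame of tamper_stand above 0.03 m), for 0.1 s.
2. the plate is pressed onto its stop with the tamper (down more than 13.5 mm, level within 0.05 rad, under at least 4 N) for 0.3 s (value of joint press_plate above 0.0135 m and value of joint plate_tilt_x between -0.05 and 0.05 rad and value of joint plate_tilt_y between -0.05 and 0.05 rad and contact force between tamper and nest above 4 N), for 0.3 s.
3. the tamper stands upright in its stand again (horizontal distance between tamper and tamper_stand below 0.006 m and angle between tamper_grip's own z axis and vertical below 0.06 rad and z of tamper in the frame of tamper_stand below 0.008 m), for 0.2 s.
At the end, for the whole second after the job is handed in: Plate held down by both catches (more than 11.5 mm, level within 0.06 rad, catches within 2 mm of rest); tamper released at rest in its stand: upright within 0.06 rad, within 6 mm of centre, foot under 8 mm above the desk (all of step 3 and value of joint press_plate above 0.0115 m and value of joint plate_tilt_x between -0.06 and 0.06 rad and value of joint plate_tilt_y between -0.06 and 0.06 rad and value of joint each of catch_a, catch_b below 0.002 m and linear speed of tamper below 0.01 m/s); the robot touches nothing.
It fails at once if the tamper presses on the nest with more than 30 N (contact force between tamper and nest above 30 N).
It fails at once if the gripper touches the nest with more than 2 N (contact force between any of the fingers, the arm and nest above 2 N).
It fails at once if a bystander (marker, tub, spool, tape) is moved by more than 20 mm (distance of any of marker, flux_tub, spool, tape from where it was at the start of the episode above 0.02 m).
It also fails if it takes over 61 s, if anything falls off the work surface, if the arm or the gripper's body presses on something with over 40 N, if the wrist force passes 120 N, or if a joint passes its speed limit or range.

### The arm

A 6-joint arm with a two-finger parallel gripper is mounted at the origin on a cart in front of the work surface, level with it; the furniture and walls round the work are solid. World frame = base frame: x ahead of the robot, y to its left, z up, the work surface at z = 0. Lengths are in mm, angles in degrees, forces in N, time in s.
With the tool pointing down it reaches from about 350 to 850 mm from the base axis. Payload 8.1 kg.
Tool frame: the origin (TCP) lies between the finger pads; the fingertips stand 25 mm ahead of it and the grasp point (between the pads) lies 6 mm ahead of it (r.tcp_to_tips is the distance from the TCP to the fingertips, in mm); z points along the fingers, y is the line along which they close (so a half turn about z gives the same grasp; the last joint's range is limited). The gripper opens to 85 mm and grips with 20 to 120 N. Pads are 22 mm wide; open, the fingers measure 114 mm over their backs; the gripper's body (76 mm by 85 mm) begins 54 mm behind the grasp point. The pads swing forward as they close: fully open they stand 13 mm farther back than shut.
Start: joints at [-78.232, 7.471, 85.268, -0, 87.261, -4.893], TCP at [172.051, -574.808, 256.292] pointing down, gripper open.
Joint ranges: [-169.43, 169.43], [-51.17, 129.36], [1.28, 143.12], [-76.62, 256.62], [0, 156.53], [-152.29, 152.29]. Speed limits (degrees/s): [136.94, 136.94, 159.86, 180, 180, 180].

### API

Orientations are given as [roll, pitch, yaw] about the fixed x, y, z axes, in that order (R = Rz(yaw) Ry(pitch) Rx(roll)).
In Python, from bench import r gives the robot as it stands.
- The arm moves only by the tool apply_moves, never from a script. Its arguments are lists of equal length, an entry for each row: "angular": the turn, a rotation vector about the world's x, y, z in units of 8 degrees (1.0 is 8 degrees), a list of three; "travel": the shift along the world's x, y, z in units of 40 mm (1.0 is 40 mm), a list of three; "jaw": the opening, from 0 (shut) to 1 (fully open). A call has 1 to 20 rows; each row shifts and turns the commanded pose from where the row before left it; what a row does not reach is not made up. A row lasts 1/8 s, in which the tool goes at most 62.5 mm and 10.7 degrees, less where a joint would pass 70% of its speed; a pose out of reach is approached as far as the arm can. A call is refused whole if a number of a shift passes 1 or a number of a turn 1, either way. A call with a gripper value outside its range is refused whole. The fingers move at their own pace and stop on an object; "force" is the grip in N (left out, the last holds). Time passes only in rows, so rows that do not move let the fingers close. It gives the time, the measured TCP pose, the force, the opening and the grip force at its end, in the units of the state.
- r.sense(): the state, without advancing time (a new reading comes with each control period).
- r.snapshot(name): name is "scene" or "side" or "wrist"; returns a dict with "color" (480x640x3 uint8, red, green, blue), "fx", "fy", "cx", "cy" (pixels), "R" (3x3) and "t" (3): a world point X has camera coordinates R X + t; the wrist camera has in their place "mount" (4x4, takes a point from camera to tool coordinates, whose origin is the TCP and whose axes are the flange's). Camera axes: x right, y down, z forward; pixel columns grow to the right and rows downward; lengths in mm; the calibration is good to about 2 mm. A picture is of the moment at which its call begins: read the wrist's pose just before it. There is no depth.
- r.hand_in(): hands the job in; it is judged then, once.
The state is a dict: "time": time; "joint_pos": joint angles; "qd": joint speeds; "joint_efforts": joint torques, N m; "tool_pos": TCP position; "tcp_rot": TCP orientation; "ft_force": force on the tool from outside, world axes, zero at the start; "wrist_torque": the same for the moment, N m; "finger_gap": finger opening in mm; "grip_force": force on a finger pad.
Only numpy, scipy, OpenCV 4.12 (cv2) and the standard library are available. Lean on these libraries where they do the work, as an engineer would, in place of code of your own. Each camera call takes 0.05 s, during which the arm holds its last target. There are 200 camera calls.

## Working session

There is one attempt and no reset: what is moved stays moved. The work goes in short steps, Python scripts to look and compute and a tool call to move; the robot and the scene stay as the last step left them, time stands still between calls to the robot, and variables do not carry over. Pictures are saved under pics/ and viewed, at most 10 in all, crops included, and the job is handed in when it is done.

Besides the shell and the picture viewer there is one more tool, called after "Request:" by a JSON object that holds its "op" and its "data". apply_moves: Moves the arm, as the interface text tells. Its arguments: {"type":"object","properties":{"angular":{"type":"array"},"travel":{"type":"array"},"jaw":{"type":"array"},"force":{"type":"number"}},"required":["angular","travel","jaw"]}

```bash
mkdir -p pics; python3 - <<'E'
from bench import r
import cv2,pickle,numpy as np
print(r.sense())
for n in("scene","side"):
    s=r.snapshot(n);pickle.dump(s,open(n+".pkl","wb"));cv2.imwrite(f"pics/{n}0.png",s["color"][:,:,::-1])
    print(n,s["fx"],s["cx"],s["cy"],"cam at",-np.array(s["R"]).T@s["t"])
E
```

```text
{'time': 0.0, 'joint_pos': array([-7.82331645e+01,  7.51558966e+00,  8.53319742e+01,  1.43182631e-03,
        8.72617698e+01, -4.89574034e+00]), 'qd': array([ 0.02637098, -0.02077858,  0.03052028, -0.08236895, -0.02513389,
       -0.04254001]), 'joint_efforts': array([-3.57823556e-04, -5.69394886e+01, -5.00553060e+01, -1.21814592e-04,
        1.44775759e-02, -6.02513478e-05]), 'tool_pos': array([ 171.9363157 , -574.29032881,  255.2135482 ]), 'tcp_rot': array([-1.79891187e+02, -1.07556881e-02,  1.66624959e+01]), 'ft_force': array([ 0.38327364, -0.8805207 ,  0.78113216]), 'wrist_torque': array([-0.00536443,  0.00435321,  0.00760202]), 'grip_force': 0.0, 'finger_gap': 85.58662525664093}
scene 465.2505761928541 312.81266719225164 245.60702575166746 cam at [ 147.58510546 -924.89290876  468.35640444]
side 433.37973510921734 324.28662740710644 239.57258556245174 cam at [355.99919999 717.75812985 461.02791071]
```

View pics/scene0.png

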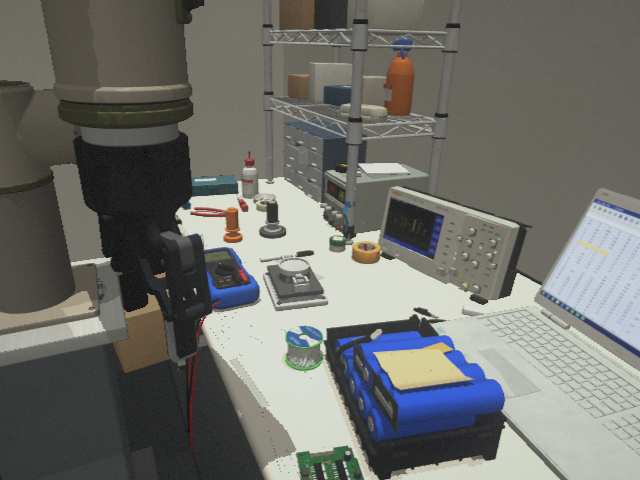

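View pics/side0.png

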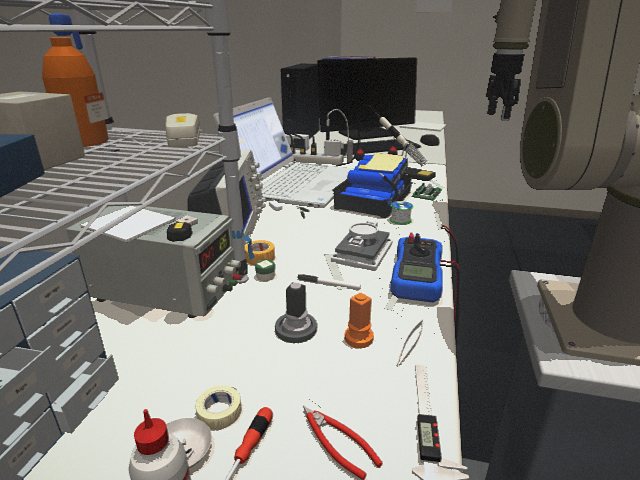

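The scene view shows the black-handled tamper in its dark cup at (272,220), the orange look-alike at (232,225) and the nest at (294,275). In the side view they are at (296,312), (360,320) and (363,240). The black-handled one fits (square black handle, steel foot, dark cup). I'll confirm that in an enlarged crop.

```bash
python3 - <<'E'
import cv2,pickle,numpy as np
S={n:pickle.load(open(n+".pkl","rb")) for n in("scene","side")}
def c(n,x,y,w,h,k):return cv2.resize(S[n]["color"][y:y+h,x:x+w,::-1],None,fx=k,fy=k,interpolation=cv2.INTER_CUBIC)
a=np.hstack([c("side",265,270,80,60,5)[:, :],c("side",325,215,80,60,5)])
b=np.hstack([c("scene",240,190,80,60,5),c("scene",255,250,80,60,5)])
cv2.imwrite("pics/crop1.png",np.vstack([a,b]))
E
```

```text
(no output)
```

View pics/crop1.png

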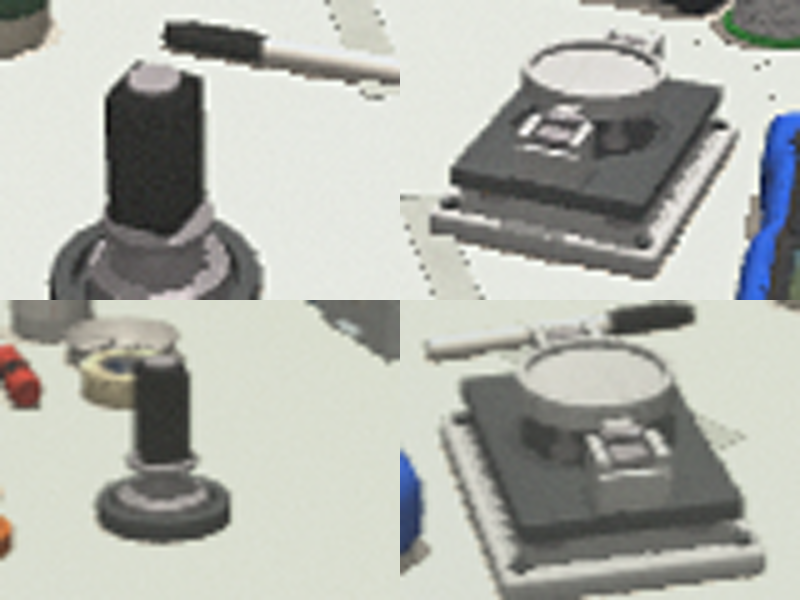

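The crops confirm it: square black handle with a pale cap in a dark cup at side (296,285) and scene (272,202). The orange one stays alone. The nest rim is centred at side (364,229) and scene (294,265).

```bash
cat > h.py <<'E'
import numpy as np,pickle
from scipy.spatial.transform import Rotation as Ro
def cam(s,pose=None):
    if pose is None: R=np.array(s["R"]);return -R.T@np.array(s["t"]),R.T
    M=np.array(s["mount"]);Rt=Ro.from_euler("xyz",pose["tcp_rot"],degrees=True).as_matrix()
    return pose["tool_pos"]+Rt@M[:3,3],Rt@M[:3,:3]
def ray(s,uv,pose=None):
    c,R=cam(s,pose);d=R@np.array([(uv[0]-s["cx"])/s["fx"],(uv[1]-s["cy"])/s["fy"],1]);return c,d/np.linalg.norm(d)
def plane(s,uv,z,pose=None):
    c,d=ray(s,uv,pose);return c+d*(z-c[2])/d[2]
def tri(a,b):
    A=np.zeros((3,3));v=np.zeros(3)
    for c,d in(a,b):
        P=np.eye(3)-np.outer(d,d);A+=P;v+=P@c
    p=np.linalg.solve(A,v);return p,[np.linalg.norm(np.cross(p-c,d)) for c,d in(a,b)]
E
python3 - <<'E'
from h import *
S={n:pickle.load(open(n+".pkl","rb")) for n in("scene","side")}
np.set_printoptions(precision=1,suppress=True)
print("cap",tri(ray(S["side"],(296,285.4)),ray(S["scene"],(272,201.6))))
print("rim",tri(ray(S["side"],(364,229)),ray(S["scene"],(294.2,265))))
print("cap z88",plane(S["side"],(296,285.4),88),plane(S["scene"],(272,201.6),88))
# nest top table/base corners (base top z=12) side view
for p in[(430,220),(658,265),(738,128)]:print(plane(S["side"],((p[0]-400)/5+325,p[1]/5+215),12))
for p in[(510,575),(765,550),(442,420)]:print("sc",plane(S["scene"],((p[0]-400)/5+255,(p[1]-300)/5+250),12))
# handle side-view lower corners at z=35
for p in[(107,95),(152,63),(203,78)]:print("h",plane(S["side"],(p[0]/5+265,p[1]/5+270),85))
for p,z in[((302,345),12),((243,192),90),((272,262),8)]:print("obj",plane(S["scene"],p,z))
E
```

```text
cap (array([536.4, 147.9,  88.3]), [np.float64(1.0639911708348677), np.float64(1.0639911708350662)])
rim (array([ 470.5, -158.3,   59.2]), [np.float64(0.6047730244375563), np.float64(0.6047730244375039)])
cap z88 [535.4 148.5  88. ] [538.2 150.3  88. ]
[529.2 -88.3  12. ]
[428.4 -73.   12. ]
[ 408.  -211.7   12. ]
sc [ 412.9 -214.3   12. ]
sc [ 509.9 -234.8   12. ]
sc [431.2 -84.5  12. ]
h [548.6 157.9  85. ]
h [540.2 135.9  85. ]
h [521.5 140.7  85. ]
obj [ 405.8 -348.    12. ]
obj [491.5 249.5  90. ]
obj [471.2 -28.5   8. ]
```

Request:
{"op": "apply_moves", "data": {"angular": [[0, 0, 0], [0, 0, 0], [0, 0, 0], [0, 0, 0], [0, 0, 0], [0, 0, 0], [0, 0, 0], [0, 0, 0], [0, 0, 0], [0, 0, 0], [0, 0, 0], [0, 0, 0], [0, 0, 0], [0, 0, 0], [0, 0, 0], [0, 0, 0], [0, 0, 0], [0, 0, 0], [0, 0, 0], [0, 0, 0]], "travel": [[0.45, 0.9, 0], [0.45, 0.9, 0], [0.45, 0.9, 0], [0.45, 0.9, 0], [0.45, 0.9, 0], [0.45, 0.9, 0], [0.45, 0.9, 0], [0.45, 0.9, 0], [0.45, 0.9, 0], [0.45, 0.9, 0], [0.45, 0.9, 0], [0.45, 0.9, 0], [0.45, 0.9, 0], [0.45, 0.9, 0], [0.45, 0.9, 0], [0.45, 0.9, 0], [0.45, 0.9, 0], [0.45, 0.9, 0], [0.45, 0.9, 0], [0, 0, 0]], "jaw": [1, 1, 1, 1, 1, 1, 1, 1, 1, 1, 1, 1, 1, 1, 1, 1, 1, 1, 1, 1]}}

```text
time: 2.6
tool_pos: [514.2, 111.4, 255.5]
tcp_rot: [-180.0, 0.1, 16.8]
ft_force: [-0.9, -0.4, -0.2]
finger_gap: 84.9
grip_force: 0.0
```

```bash
python3 - <<'E'
from bench import r
import cv2
from h import *
p=r.sense();s=r.snapshot("wrist");pickle.dump((s,p),open("w1.pkl","wb"));cv2.imwrite("pics/w1.png",s["color"][:,:,::-1])
print(p["tool_pos"],p["tcp_rot"],p["joint_pos"],s["mount"],s["fx"],cam(s,p))
E
```

```text
[514.22706403 111.36543632 255.51317767] [-1.79955819e+02  6.15629077e-02  1.68318858e+01] [ 6.61427911e+00 -3.92894261e+00  9.69854028e+01  3.26043401e-02
  8.70119641e+01  7.97806980e+01] [[ 5.35917959e-04 -9.46645620e-01 -3.22275941e-01  8.20498384e+01]
 [ 9.99999607e-01  7.35001425e-04 -4.96059780e-04  1.05162713e-01]
 [ 7.06466094e-04 -3.22275548e-01  9.46645642e-01 -1.18634445e+02]
 [ 0.00000000e+00  0.00000000e+00  0.00000000e+00  1.00000000e+00]] 423.2152634571202 (array([592.94066828, 134.97283674, 374.05927717]), array([[ 0.29007559, -0.90547315, -0.30979756],
       [-0.95700259, -0.27495592, -0.09244065],
       [-0.00147815,  0.32329185, -0.94629815]]))
```

View pics/w1.png

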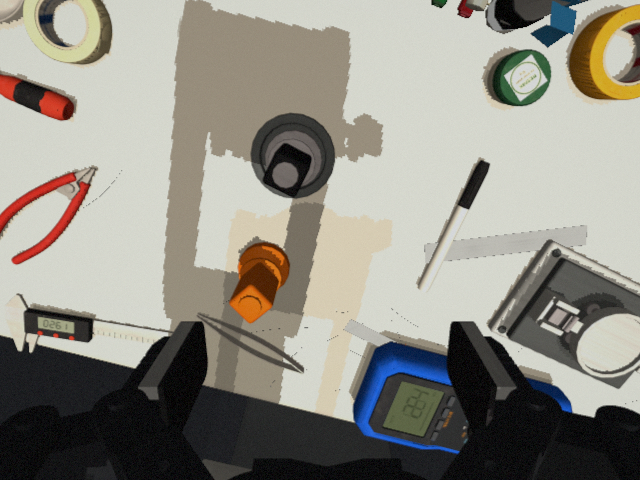

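The wrist view shows the stand ring at (292,156), the handle cap at (286,176), the orange look-alike at (262,280) and the nest plate at about (620,345).

```bash
python3 - <<'E'
from h import *
import cv2
np.set_printoptions(precision=1,suppress=True)
s,p=pickle.load(open("w1.pkl","rb"));im=s["color"]
g=cv2.cvtColor(im,cv2.COLOR_RGB2GRAY)
roi=np.zeros_like(g);roi[105:205,240:345]=1
m=((g<36)&(roi>0)).astype(np.uint8)
cs,_=cv2.findContours(m,0,1);c=max(cs,key=cv2.contourArea)
a=cv2.approxPolyDP(cv2.convexHull(c),2,True)[:,0]
for q in a:print("handle",q,plane(s,q,81,p))
m=((g<110)&(roi>0)).astype(np.uint8);m=cv2.morphologyEx(m,2,np.ones((9,9)))
cs,_=cv2.findContours(m,0,1);c=max(cs,key=cv2.contourArea);e=cv2.fitEllipse(cv2.convexHull(c));print("stand",e,plane(s,e[0],8,p),cv2.contourArea(c))
cv2.imwrite("pics/c2.png",cv2.resize(im[100:210,240:350,::-1],None,fx=5,fy=5,interpolation=2))
print("cap",plane(s,(286,176),88,p))
E
```

```text
handle [283 144] [553.5 154.6  81. ]
handle [309 155] [551.5 135.6  81. ]
handle [319 176] [539.6 124.9  81. ]
handle [294 196] [520.8 137.8  81. ]
handle [263 180] [525.6 161.6  81. ]
handle [263 168] [533.7 163.6  81. ]
stand ((292.66522216796875, 154.99159240722656), (83.38638305664062, 85.84981536865234), 147.7235107421875) [537.1 149.1   8. ] 5506.5
cap [534.4 146.6  88. ]
```

View pics/c2.png

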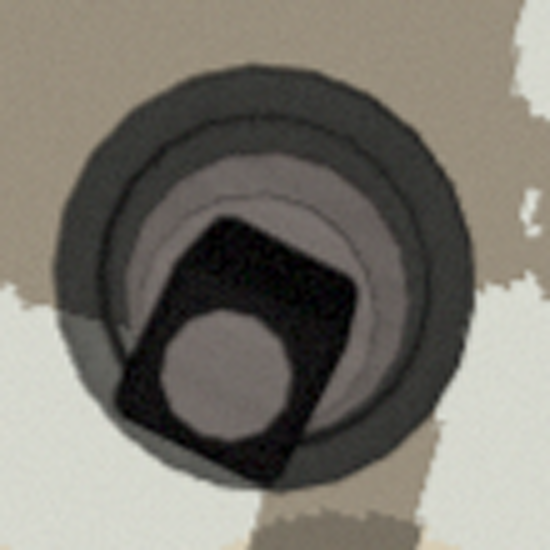

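Request:
{"op": "apply_moves", "data": {"angular": [[0, 0, -0.9], [0, 0, -0.9], [0, 0, -0.9], [0, 0, -0.9], [0, 0, 0], [0, 0, 0]], "travel": [[0.135, 0.225, -0.65], [0.135, 0.225, -0.65], [0.135, 0.225, -0.65], [0.135, 0.225, -0.65], [0, 0, 0], [0, 0, 0]], "jaw": [1, 1, 1, 1, 1, 1]}}

```text
time: 3.4
tool_pos: [535.8, 144.5, 153.3]
tcp_rot: [180.0, -0.0, -12.0]
ft_force: [0.3, 0.1, 0.6]
finger_gap: 85.1
grip_force: 0.0
```

```bash
python3 - <<'E'
from bench import r
import cv2
from h import *
p=r.sense();s=r.snapshot("wrist");pickle.dump((s,p),open("w2.pkl","wb"));cv2.imwrite("pics/w2.png",s["color"][:,:,::-1])
print(p["tool_pos"],p["tcp_rot"])
E
```

```text
[535.82632152 144.46229821 153.28246387] [ 1.79999421e+02 -3.74493919e-02 -1.20098951e+01]
```

View pics/w2.png

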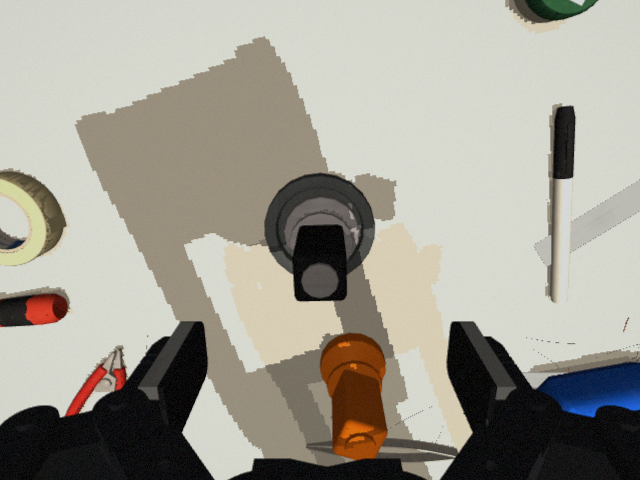

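The wrist view shows the handle square to the fingers, with the cap at (320,281) and the ring centre at (320,226).

```bash
python3 - <<'E'
from h import *
np.set_printoptions(precision=1,suppress=True)
s,p=pickle.load(open("w2.pkl","rb"))
print("cap",plane(s,(320,281),88,p),"ring",plane(s,(320,226),9,p))
for q in[(295,299.5),(344.5,299)]:print(plane(s,q,85,p))
print("orange foot",plane(s,(354,358),30,p))
E
```

```text
cap [534.8 147.5  88. ] ring [538.1 148.    9. ]
[526.3 161.9  85. ]
[521.5 138.1  85. ]
orange foot [449.5 143.7  30. ]
```

Request:
{"op": "apply_moves", "data": {"angular": [[0, 0, 0], [0, 0, 0], [0, 0, 0], [0, 0, 0], [0, 0, 0], [0, 0, 0], [0, 0, 0], [0, 0, 0], [0, 0, 0], [0, 0, 0], [0, 0, 0]], "travel": [[0, 0.09, 0], [0, 0, -0.72], [0, 0, -0.72], [0, 0, -0.71], [0, 0, 0], [0, 0, 0], [0, 0, 0], [0, 0, 0], [0, 0, 0], [0, 0, 0], [0, 0, 0]], "jaw": [1, 1, 1, 1, 1, 0, 0, 0, 0, 0, 0], "force": 60}}

```text
time: 4.82
tool_pos: [536.4, 148.9, 67.4]
tcp_rot: [-180.0, -0.1, -12.1]
ft_force: [-1.8, -0.7, 6.0]
finger_gap: 25.6
grip_force: 59.3
```

Request:
{"op": "apply_moves", "data": {"angular": [[0, 0, 0], [0, 0, 0], [0, 0, 0], [0, 0, 0], [0, 0, 0], [0, 0, 0], [0, 0, 0], [0, 0, 0], [0, 0, 0], [0, 0, 0], [0, 0, 0], [0, 0, 0], [0, 0, 0], [0, 0, 0], [0, 0, 0], [0, 0, 0]], "travel": [[0, 0, 0.2], [0, 0, 0.5], [0, 0, 0.75], [0, 0, 0.8], [0, -0.4, 0], [-0.35, -0.8, 0], [-0.35, -0.8, 0], [-0.35, -0.8, 0], [-0.35, -0.8, 0], [-0.35, -0.8, 0], [-0.35, -0.8, 0], [-0.35, -0.8, 0], [-0.35, -0.8, 0], [-0.35, -0.8, 0], [0, -0.15, 0], [0, 0, 0]], "jaw": [0, 0, 0, 0, 0, 0, 0, 0, 0, 0, 0, 0, 0, 0, 0, 0]}}

```text
time: 6.82
tool_pos: [409.1, -161.4, 155.7]
tcp_rot: [-180.0, 0.0, -12.2]
ft_force: [-1.2, 0.8, -3.0]
finger_gap: 25.5
grip_force: 59.7
```

```bash
python3 - <<'E'
from bench import r
import cv2
from h import *
p=r.sense();s=r.snapshot("wrist");pickle.dump((s,p),open("w3.pkl","wb"));cv2.imwrite("pics/w3.png",s["color"][:,:,::-1])
print(p["tool_pos"],p["tcp_rot"],p["finger_gap"],p["ft_force"])
E
```

```text
[ 409.14359506 -161.43194849  155.71198322] [-1.79971642e+02  4.82562965e-02 -1.22262258e+01] 25.5416559167364 [-1.1945762   0.8444286  -2.99722399]
```

View pics/w3.png

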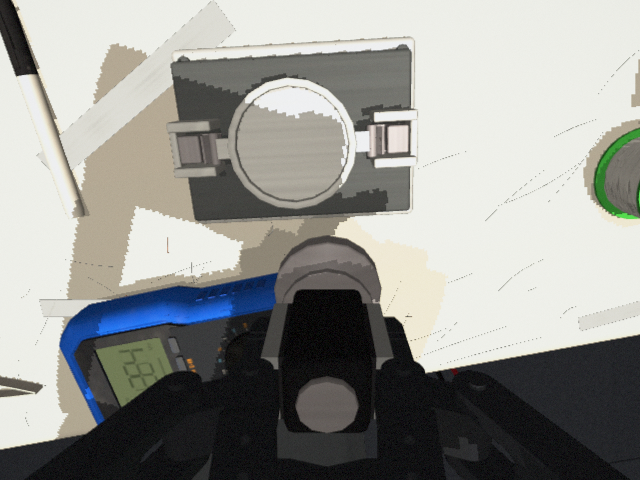

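The wrist view shows the plate rim as an ellipse centred at about (292,143). The held foot is at (328,285).

```bash
python3 - <<'E'
from h import *
import cv2
np.set_printoptions(precision=1,suppress=True)
s,p=pickle.load(open("w3.pkl","rb"))
S={n:pickle.load(open(n+".pkl","rb")) for n in("scene","side")}
for z in(55,59,63,67):
  L,R_,T,B=[plane(s,q,z,p) for q in((229,143),(356,143),(293,78.5),(293,207.5))]
  print(z,np.linalg.norm(L-R_),np.linalg.norm(T-B),(L+R_+T+B)/4, "scene",plane(S["scene"],(294.2,265),z),"side",plane(S["side"],(364,229),z))
a,b=plane(s,(197,147),50,p),plane(s,(392,139),50,p);print("catch axis",np.degrees(np.arctan2(a[1]-b[1],a[0]-b[0]))-90,(a+b)/2)
Rt=Ro.from_euler("xyz",p["tcp_rot"],degrees=True).as_matrix()
c,R=cam(s,p)
def proj(t):
  X=R.T@(p["tool_pos"]+Rt@np.array(t,float)-c);return X[0]/X[2]*s["fx"]+s["cx"],X[1]/X[2]*s["fy"]+s["cy"]
print("pred cap",proj((0,0,-20.6)),"foot top ctr",proj((0,0,52.4)),"foot edges",proj((0,24,52.4)),proj((0,-24,52.4)),proj((24,0,52.4)),proj((24,0,63.4)))
E
```

```text
55 64.55573134033942 64.49080251094199 [ 469.4 -157.2   55. ] scene [ 474.6 -149.9   55. ] side [ 471.1 -166.7   55. ]
59 63.37812296356454 63.31437854849877 [ 469.8 -157.6   59. ] scene [ 471.4 -157.4   59. ] side [ 470. -158.   59.]
63 62.20051458678965 62.137954586055564 [ 470.2 -158.    63. ] scene [ 468.3 -164.9   63. ] side [ 468.8 -149.3   63. ]
67 61.02290621001475 60.96153062361235 [ 470.5 -158.4   67. ] scene [ 465.1 -172.4   67. ] side [ 467.7 -140.6   67. ]
catch axis -9.888581955407815 [ 469.6 -157.6   50. ]
pred cap (np.float64(324.9926359319338), np.float64(402.58620077092985)) foot top ctr (np.float64(325.68774310590413), np.float64(289.60671908688806)) foot edges (np.float64(379.5991177408307), np.float64(289.6399218128883)) (np.float64(271.7778616112174), np.float64(289.57351728047695)) (np.float64(325.67212519857907), np.float64(238.57017730338217)) (np.float64(325.73837650133447), np.float64(230.72138061319555))
```

Request:
{"op": "apply_moves", "data": {"angular": [[0, 0, 0], [0, 0, 0], [0, 0, 0], [0, 0, 0], [0, 0, 0], [0, 0, 0]], "travel": [[0.5, 0.04, 0], [0.5, 0.04, 0], [0.53, 0.04, 0], [0, 0, -0.35], [0, 0, -0.4], [0, 0, 0]], "jaw": [0, 0, 0, 0, 0, 0]}}

```text
time: 7.62
tool_pos: [468.6, -155.4, 123.5]
tcp_rot: [-179.9, 0.3, -12.1]
ft_force: [-0.4, 0.4, -1.7]
finger_gap: 25.3
grip_force: 59.8
```

```bash
python3 - <<'E'
from bench import r
import cv2,numpy as np
from h import *
p=r.sense();print(p["tool_pos"],p["tcp_rot"],p["ft_force"])
a=r.snapshot("side");b=r.snapshot("scene");
A=cv2.resize(a["color"][200:260,325:405,::-1],None,fx=5,fy=5,interpolation=2);B=cv2.resize(b["color"][235:295,255:335,::-1],None,fx=5,fy=5,interpolation=2)
cv2.imwrite("pics/c4.png",np.hstack([A,B]))
E
```

```text
[ 468.5567798  -155.35382663  123.46772896] [-179.93914451    0.29234942  -12.12820555] [-0.40899768  0.3917305  -1.70103135]
```

View pics/c4.png

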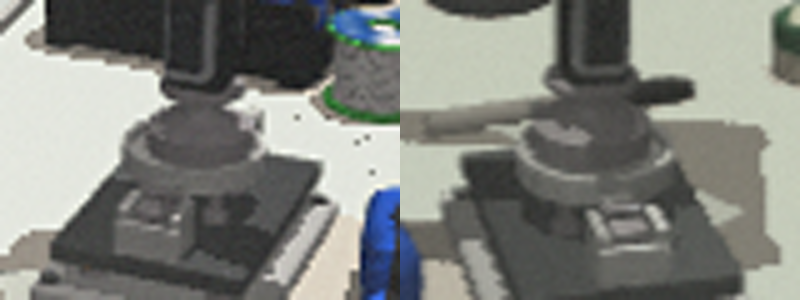

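The foot sits over the dish, centred to within a few mm and not yet touching. I'll trim it and descend slowly.

Request:
{"op": "apply_moves", "data": {"angular": [[0, 0, 0], [0, 0, 0], [0, 0, 0], [0, 0, 0], [0, 0, 0], [0, 0, 0]], "travel": [[0.035, -0.025, 0], [0, 0, -0.05], [0, 0, -0.05], [0, 0, -0.05], [0, 0, -0.03], [0, 0, 0]], "jaw": [0, 0, 0, 0, 0, 0], "force": 80}}

```text
time: 8.48
tool_pos: [472.4, -157.5, 119.4]
tcp_rot: [180.0, -0.0, -12.1]
ft_force: [-1.6, 0.8, 1.8]
finger_gap: 25.1
grip_force: 81.1
```

```bash
python3 - <<'E'
from bench import r
p=r.sense();print(p["tool_pos"],p["tcp_rot"],p["ft_force"],p["wrist_torque"])
E
```

```text
[ 472.36835956 -157.46756317  119.36001785] [ 1.79994443e+02 -1.55048015e-02 -1.21378736e+01] [-1.577017    0.76511323  1.83844731] [ 0.09907996  0.29934029 -0.00261204]
```

Request:
{"op": "apply_moves", "data": {"angular": [[0, 0, 0], [0, 0, 0], [0, 0, 0], [0, 0, 0], [0, 0, 0]], "travel": [[0, 0, -0.05], [0, 0, -0.05], [0, 0, -0.05], [0, 0, 0], [0, 0, 0]], "jaw": [0, 0, 0, 0, 0]}}

```text
time: 9.1
tool_pos: [472.4, -157.5, 113.5]
tcp_rot: [180.0, -0.0, -12.1]
ft_force: [-2.9, 1.2, 4.8]
finger_gap: 25.3
grip_force: 81.8
```

Request:
{"op": "apply_moves", "data": {"angular": [[0, 0, 0], [0, 0, 0], [0, 0, 0], [0, 0, 0], [0, 0, 0], [0, 0, 0], [0, 0, 0], [0, 0, 0], [0, 0, 0], [0, 0, 0]], "travel": [[0, 0, 0.1], [0, 0, 0.1], [-0.055, 0.015, 0], [0, 0, 0], [0, 0, -0.06], [0, 0, -0.06], [0, 0, -0.05], [0, 0, -0.05], [0, 0, 0], [0, 0, 0]], "jaw": [0, 0, 0, 0, 0, 0, 0, 0, 0, 0]}}

```text
time: 10.35
tool_pos: [470.0, -156.7, 112.4]
tcp_rot: [-180.0, 0.0, -12.1]
ft_force: [-2.5, 1.7, 5.0]
finger_gap: 25.0
grip_force: 81.8
```

```bash
python3 - <<'E'
from bench import r
p=r.sense();print(p["tool_pos"],p["tcp_rot"],p["ft_force"],p["wrist_torque"])
E
```

```text
[ 470.00127144 -156.74032732  112.39100392] [-1.79994107e+02  1.38757395e-02 -1.21355528e+01] [-2.48752991  1.66793804  5.02479117] [ 0.23539763  0.56494804 -0.05149642]
```

Request:
{"op": "apply_moves", "data": {"angular": [[0, 0, 0], [0, 0, 0], [0, 0, 0], [0, 0, 0], [0, 0, 0], [0, 0, 0]], "travel": [[0, 0, -0.04], [0, 0, -0.03], [0, 0, -0.03], [0, 0, -0.03], [0, 0, 0], [0, 0, 0]], "jaw": [0, 0, 0, 0, 0, 0]}}

```text
time: 11.1
tool_pos: [470.0, -156.8, 107.4]
tcp_rot: [-180.0, 0.0, -12.1]
ft_force: [-3.0, 2.3, 7.5]
finger_gap: 25.3
grip_force: 81.8
```

Request:
{"op": "apply_moves", "data": {"angular": [[0, 0, 0], [0, 0, 0], [0, 0, 0], [0, 0, 0]], "travel": [[0, 0, -0.025], [0, 0, -0.025], [0, 0, 0], [0, 0, 0]], "jaw": [0, 0, 0, 0]}}

```text
time: 11.6
tool_pos: [470.1, -156.8, 105.9]
tcp_rot: [-180.0, 0.0, -12.1]
ft_force: [-5.2, 2.8, 11.2]
finger_gap: 25.1
grip_force: 82.7
```

Request:
{"op": "apply_moves", "data": {"angular": [[0, 0, 0], [0, 0, 0], [0, 0, 0]], "travel": [[0, 0, -0.025], [0, 0, 0], [0, 0, 0]], "jaw": [0, 0, 0]}}

```text
time: 11.98
tool_pos: [470.3, -156.9, 105.8]
tcp_rot: [180.0, -0.0, -12.1]
ft_force: [-7.6, 3.4, 19.9]
finger_gap: 25.1
grip_force: 83.7
```

```bash
python3 - <<'E'
from bench import r
import cv2,numpy as np
p=r.sense();print(p["tool_pos"],p["tcp_rot"],p["ft_force"],p["wrist_torque"])
a=r.snapshot("side");b=r.snapshot("scene")
A=cv2.resize(a["color"][200:260,325:405,::-1],None,fx=5,fy=5,interpolation=2);B=cv2.resize(b["color"][235:295,255:335,::-1],None,fx=5,fy=5,interpolation=2)
cv2.imwrite("pics/c5.png",np.hstack([A,B]))
E
```

```text
[ 470.32010374 -156.88177168  105.78159229] [ 1.79996592e+02 -1.66766280e-02 -1.21335971e+01] [-7.5869955   3.41009899 19.8577633 ] [ 0.77305127  1.85009746 -0.04083435]
```

View pics/c5.png

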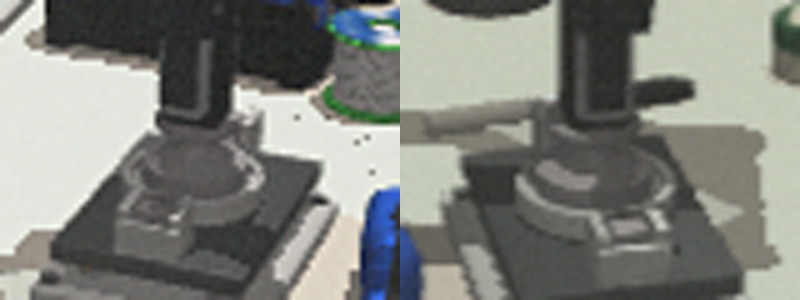

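The plate is down with its rim nearly level and the force is about 23 N, so it is on the stop. I'll relieve the side load with a small shift and hold.

Request:
{"op": "apply_moves", "data": {"angular": [[0, 0, 0], [0, 0, 0], [0, 0, 0]], "travel": [[-0.02, 0.01, 0], [0, 0, 0], [0, 0, 0]], "jaw": [0, 0, 0]}}

```text
time: 12.45
tool_pos: [470.1, -156.8, 105.8]
tcp_rot: [180.0, -0.1, -12.1]
ft_force: [-5.6, 1.6, 16.4]
finger_gap: 25.3
grip_force: 83.0
```

```bash
python3 - <<'E'
from bench import r
p=r.sense();print(p["tool_pos"],p["tcp_rot"],p["ft_force"],p["wrist_torque"])
E
```

```text
[ 470.06369595 -156.75798333  105.82693693] [ 1.79975279e+02 -1.01800774e-01 -1.21351402e+01] [-5.628139    1.64904276 16.38692067] [ 0.51503267  1.15740472 -0.01209591]
```

Request:
{"op": "apply_moves", "data": {"angular": [[0, 0, 0], [0, 0, 0], [0, 0, 0], [0, 0, 0]], "travel": [[-0.03, 0.01, 0], [0, 0, -0.01], [0, 0, 0], [0, 0, 0]], "jaw": [0, 0, 0, 0]}}

```text
time: 12.95
tool_pos: [469.7, -156.7, 105.8]
tcp_rot: [180.0, -0.2, -12.1]
ft_force: [-2.4, 1.9, 14.5]
finger_gap: 25.3
grip_force: 82.6
```

```bash
python3 - <<'E'
from bench import r
p=r.sense();print(p["tool_pos"],p["tcp_rot"],p["ft_force"],p["wrist_torque"])
E
```

```text
[ 469.72429781 -156.67047422  105.84188681] [179.95917991  -0.22609591 -12.13575466] [-2.39135942  1.9229182  14.54356972] [0.33667618 0.54543468 0.05069841]
```

Request:
{"op": "apply_moves", "data": {"angular": [[0, 0, 0], [0, 0, 0], [0, 0, 0], [0, 0, 0], [0, 0, 0], [0, 0, 0]], "travel": [[0, 0, -0.01], [0, 0, 0], [0, 0, 0], [0, 0, 0], [0, 0, 0], [0, 0, 0]], "jaw": [0, 0, 0, 0, 0, 0]}}

```text
time: 13.7
tool_pos: [469.8, -156.7, 105.8]
tcp_rot: [180.0, -0.2, -12.1]
ft_force: [-3.0, 1.9, 17.2]
finger_gap: 25.1
grip_force: 83.1
```

Request:
{"op": "apply_moves", "data": {"angular": [[0, 0, 0], [0, 0, 0], [0, 0, 0], [0, 0, 0], [0, 0, 0], [0, 0, 0], [0, 0, 0], [0, 0, 0]], "travel": [[0, 0, 0.05], [0, 0, 0.1], [0, 0, 0.4], [0, 0, 0.6], [-0.5, 0, 0], [-0.5, 0, 0], [-0.5, 0, 0], [0, 0, 0]], "jaw": [0, 0, 0, 0, 0, 0, 0, 0]}}

```text
time: 14.7
tool_pos: [407.1, -155.9, 149.4]
tcp_rot: [-180.0, 0.0, -12.2]
ft_force: [0.7, -0.5, -2.0]
finger_gap: 25.1
grip_force: 80.5
```

```bash
python3 - <<'E'
from bench import r
import cv2,numpy as np
from h import *
p=r.sense();s=r.snapshot("wrist");pickle.dump((s,p),open("w6.pkl","wb"));b=r.snapshot("scene")
print(p["tool_pos"],p["tcp_rot"],p["ft_force"])
cv2.imwrite("pics/w6.png",np.hstack([cv2.resize(s["color"][40:440,110:510,::-1],(480,480)),cv2.resize(b["color"][230:310,255:308,::-1],(318,480),interpolation=2)]))
E
```

```text
[ 407.14981041 -155.93398887  149.3831031 ] [-1.79998898e+02  2.50532150e-02 -1.21806432e+01] [ 0.65603108 -0.54459081 -1.99694465]
```

View pics/w6.png

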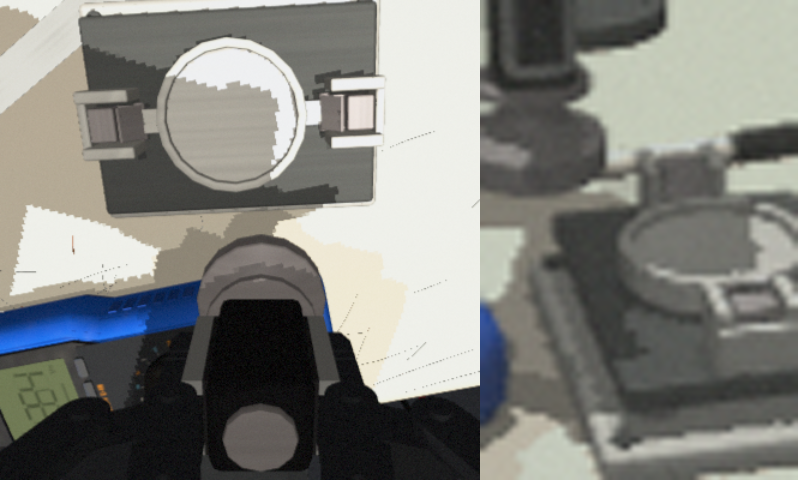

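The plate stays down, with both catches at their rest spacing (257 px measured, 256 px expected at this height). That is the tenth picture, so from here I use numbers only. Next is returning the tamper.

Request:
{"op": "apply_moves", "data": {"angular": [[0, 0, 0], [0, 0, 0], [0, 0, 0], [0, 0, 0], [0, 0, 0], [0, 0, 0], [0, 0, 0], [0, 0, 0], [0, 0, 0], [0, 0, 0], [0, 0, 0], [0, 0, 0]], "travel": [[0.4, 0.3, 0.15], [0.5, 0.7, 0], [0.5, 0.8, 0], [0.5, 0.8, 0], [0.5, 0.8, 0], [0.5, 0.8, 0], [0.3, 0.8, 0], [0.06, 0.8, 0], [0, 0.8, 0], [0, 0.7, 0], [0, 0.32, 0], [0, 0, 0]], "jaw": [0, 0, 0, 0, 0, 0, 0, 0, 0, 0, 0, 0]}}

```text
time: 16.3
tool_pos: [538.6, 149.4, 155.1]
tcp_rot: [180.0, 0.0, -12.1]
ft_force: [0.8, -0.5, -2.6]
finger_gap: 25.4
grip_force: 80.4
```

```bash
python3 - <<'E'
from bench import r
import cv2
from h import *
np.set_printoptions(precision=1,suppress=True)
p=r.sense();print(p["tool_pos"],p["tcp_rot"],p["ft_force"],p["joint_pos"])
S={}
for n in("scene","side"):
    s=r.snapshot(n);o=pickle.load(open(n+".pkl","rb"))
    c=ray(s,(0,0))[0];R=np.array(s["R"])
    def proj(X):
        q=R@np.array(X)+s["t"];return np.array([s["fx"]*q[0]/q[2]+s["cx"],s["fy"]*q[1]/q[2]+s["cy"]])
    d=p["tool_pos"]-np.array([536.4,148.9,67.4])
    print(n,"expected image shift of handle",proj(np.array([537,148.5,30])+d)-proj([537,148.5,30]))
    # shift of collar/foot measured by template of original tamper foot+collar
    x,y=(280,318) if n=="side" else (262,215)
    w,h=(36,18) if n=="side" else (24,18)
    T=o["color"][y:y+h,x:x+w]
    m=cv2.matchTemplate(s["color"],T,cv2.TM_CCOEFF_NORMED);_,v,_,l=cv2.minMaxLoc(m);print("match",v,l[0]-x,l[1]-y)
E
```

```text
[538.6 149.4 155.1] [180.    0.  -12.1] [ 0.8 -0.5 -2.6] [ 10.2   5.2  98.5  -0.   76.3 112.3]
scene expected image shift of handle [  0.3 -32.4]
match 0.7622388601303101 0 -32
side expected image shift of handle [ -2.7 -45.6]
match 0.5085523724555969 -246 -19
```

Request:
{"op": "apply_moves", "data": {"angular": [[0, 0, 0], [0, 0, 0], [0, 0, 0], [0, 0, 0], [0, 0, 0]], "travel": [[-0.03, -0.01, -0.4], [0, 0, -0.7], [0, 0, -0.55], [0, 0, -0.2], [0, 0, 0]], "jaw": [0, 0, 0, 0, 0]}}

```text
time: 17.02
tool_pos: [536.7, 147.8, 80.4]
tcp_rot: [180.0, 0.1, -12.2]
ft_force: [0.4, 0.7, -2.5]
finger_gap: 25.2
grip_force: 80.4
```

Request:
{"op": "apply_moves", "data": {"angular": [[0, 0, 0], [0, 0, 0], [0, 0, 0], [0, 0, 0]], "travel": [[0, 0, -0.07], [0, 0, -0.07], [0, 0, -0.05], [0, 0, 0]], "jaw": [0, 0, 0, 0]}}

```text
time: 17.52
tool_pos: [537.2, 148.4, 73.6]
tcp_rot: [180.0, 0.0, -12.1]
ft_force: [0.4, 0.2, -1.6]
finger_gap: 25.3
grip_force: 80.4
```

Request:
{"op": "apply_moves", "data": {"angular": [[0, 0, 0], [0, 0, 0], [0, 0, 0], [0, 0, 0]], "travel": [[0, 0, -0.06], [0, 0, -0.05], [0, 0, -0.03], [0, 0, 0]], "jaw": [0, 0, 0, 0]}}

```text
time: 18.02
tool_pos: [537.1, 148.3, 67.9]
tcp_rot: [180.0, 0.0, -12.1]
ft_force: [-0.4, 0.5, -3.8]
finger_gap: 25.0
grip_force: 80.4
```

Request:
{"op": "apply_moves", "data": {"angular": [[0, 0, 0], [0, 0, 0], [0, 0, 0], [0, 0, 0]], "travel": [[0, 0, -0.02], [0, 0, -0.02], [0, 0, 0], [0, 0, 0]], "jaw": [0, 0, 0, 0]}}

```text
time: 18.52
tool_pos: [537.4, 148.4, 67.5]
tcp_rot: [-180.0, -0.0, -12.1]
ft_force: [-4.5, -1.6, 6.9]
finger_gap: 25.2
grip_force: 81.8
```

Contact came at the same height as at the grasp (67.5 mm). Releasing and retreating.

Request:
{"op": "apply_moves", "data": {"angular": [[0, 0, 0], [0, 0, 0], [0, 0, 0], [0, 0, 0], [0, 0, 0], [0, 0, 0], [0, 0, 0], [0, 0, 0], [0, 0, 0], [0, 0, 0], [0, 0, 0], [0, 0, 0]], "travel": [[0, 0, 0], [0, 0, 0], [0, 0, 0], [0, 0, 0], [0, 0, 0], [0, 0, 0], [0, 0, 0.3], [0, 0, 0.7], [0, 0, 0.8], [0, 0, 0.5], [0, 0, 0], [0, 0, 0]], "jaw": [0.5, 0.8, 1, 1, 1, 1, 1, 1, 1, 1, 1, 1]}}

```text
time: 20.02
tool_pos: [536.6, 148.3, 157.4]
tcp_rot: [180.0, 0.1, -12.1]
ft_force: [-0.7, -0.4, -0.5]
finger_gap: 84.9
grip_force: 0.0
```

```bash
python3 - <<'E'
from bench import r
import cv2
from h import *
np.set_printoptions(precision=1,suppress=True)
p=r.sense();print(p["tool_pos"],p["tcp_rot"],p["finger_gap"]);s=r.snapshot("wrist");pickle.dump((s,p),open("w9.pkl","wb"))
old,po=pickle.load(open("w2.pkl","rb"))
def meas(s,p,n):
    g=cv2.cvtColor(s["color"],cv2.COLOR_RGB2GRAY);m=np.zeros_like(g);m[170:310,255:385]=1
    h=((g<36)&(m>0)).astype(np.uint8);cs,_=cv2.findContours(h,0,1);c=max(cs,key=cv2.contourArea);print(n,"handle bbox",cv2.boundingRect(c))
    k=((g>70)&(g<125)&(m>0)).astype(np.uint8)
    k[:262]=0;cs,_=cv2.findContours(cv2.morphologyEx(k,2,np.ones((5,5))),0,1)
    for c in cs:
        x,y,w,hh=cv2.boundingRect(c)
        if 30<w<46 and 28<hh<46:print("cap px",x+w/2,y+hh/2,plane(s,(x+w/2,y+hh/2),88,p))
meas(old,po,"before");meas(s,p,"after")
o=pickle.load(open("scene.pkl","rb"));a=r.snapshot("scene")["color"]
T=o["color"][200:242,258:288];m=cv2.matchTemplate(a[190:252,245:300],T,cv2.TM_CCOEFF_NORMED);print("scene tamper match",cv2.minMaxLoc(m)[1::2],"expect (13,10)")
o=pickle.load(open("side.pkl","rb"));a=r.snapshot("side")["color"]
T=o["color"][312:344,272:320];m=cv2.matchTemplate(a[302:354,262:330],T,cv2.TM_CCOEFF_NORMED);print("side foot match",cv2.minMaxLoc(m)[1::2],"expect (10,10)")
E
```

```text
[536.6 148.3 157.4] [180.    0.1 -12.1] 84.92913550606711
before handle bbox (276, 215, 87, 86)
cap px 355.5 288.0 [527.7 131.7  88. ]
cap px 319.5 281.0 [534.8 147.7  88. ]
after handle bbox (283, 210, 86, 85)
cap px 356.5 289.0 [525.7 135.2  88. ]
cap px 327.0 276.5 [535.3 147.9  88. ]
scene tamper match (0.8847370147705078, (13, 10)) expect (13,10)
side foot match (0.89420485496521, (10, 10)) expect (10,10)
```

```bash
python3 -c "
from bench import r
print(r.hand_in())"
```

```text
the job is handed in; nothing more can be done
None
```

The job is handed in: I pressed the plate onto its stop at about 20–23 N by the wrist force, and it was latched when last seen; the tamper is released in its stand within 1 mm of where it began, though the hand-in call gave no verdict.

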